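# Make up two mould repair kits

## Task

Make up the two mould repair kits from the parts on the bench: the locating ring, the long guide pin and the guide bush go in the long tray with three bays; the short guide pin and the sprue bush go in the short tray with two bays. Set each part in the middle of a bay of its own (any free bay of its tray), upright on its head or flange just as it stands now, the ring lying flat. Leave the other loose parts (support pillar, interlock block, eyebolt) where they are.

Things in the scene. Friction and masses are not known exactly. Their poses are not given: they have to be found in the camera images.
- tray3: the long kit tray of pale wood, fixed to the bench: 84 mm (x) by 244 mm (y), with three square bays in a row along its y axis. Floor 3 mm thick; rim and ribs between the bays are 4 mm wide and only 7 mm high over all, so 4 mm above the floor. Each bay is 76 mm square inside; bay centres at y = -80, 0 and +80 mm, x = 0. Origin: centre of its underside, on the bench.
- tray2: the short kit tray, made like the long one and fixed to the bench: 84 mm (x) by 164 mm (y), with two square bays of 76 mm, centres at y = -40 and +40 mm, x = 0; floor 3 mm thick, rim and rib 7 mm high over all. Origin: centre of its underside, on the bench.
- locating_ring: locating ring: flat round aluminium ring, 56 mm across, 28 mm hole, 20 mm thick, about 0.2 kg, lying flat on the bench. Origin at the centre of its underside, z up its axis. To keep the fingers clear of a tray's rim, hold it with the fingertips at least 5 mm above its underside.
- long_pin: long guide pin: slim bright steel pin 100 mm tall, shank 18 mm in diameter, on a head 30 mm in diameter and 8 mm thick at the bottom; about 0.23 kg. Stands upright on the bench; origin at the centre of its underside, z up its axis.
- short_pin: short guide pin: stout bright steel pin 55 mm tall, shank 26 mm in diameter, on a head 34 mm in diameter and 8 mm thick at the bottom; about 0.24 kg. Stands upright on the bench; origin at the centre of its underside, z up its axis.
- guide_bush: guide bush: steel tube 45 mm tall, 36 mm outer diameter with an open 18 mm bore, on a collar 44 mm in diameter and 8 mm thick at the bottom; about 0.22 kg. Stands upright on the bench; origin at the centre of its underside, z up its axis.
- sprue_bush: sprue bush: steel part 50 mm tall, a thin stem 18 mm in diameter rising from a broad flange 46 mm in diameter and 12 mm thick at the bottom; about 0.22 kg. Stands upright on the bench; origin at the centre of its underside, z up its axis.
- pillar: support pillar, not in any kit: plain solid dark steel cylinder without a bore or collar, 42 mm in diameter, 40 mm tall, loose. Origin at the centre of its underside.
- lock_block: interlock block, not in any kit: steel block 50 mm (x) by 36 mm (y) by 16 mm, with a 20 mm wide tongue along y on top, 30 mm tall in all, loose. Origin at the centre of its underside.
- eyebolt: lifting eyebolt, not in any kit: dark steel, lying flat on the bench; ring 48 mm across and 12 mm thick with a short shank to +x, 76 mm long in all (from x = -36 to +40 mm), loose. Origin near its middle, at bench height.
Not all that is in view belongs to the job. What is shaped like the short_pin but green or turquoise is not meant. What is shaped like the locating_ring but blue or purple is not meant.

How it is judged (in metres and radians):
At the end, for the whole second after the job is handed in: Each kit part is released and at rest in its own bay of its tray: within 15 mm of the bay centre along both tray axes, underside within 3 mm of the tray floor, upright to 0.1 rad. Pillar, interlock block and eyebolt are within 20 mm of where they started (x of locating_ring in the frame of tray3 between -0.015 and 0.015 m and (y of locating_ring in the frame of tray3 between -0.095 and -0.065 m or y of locating_ring in the frame of tray3 between -0.015 and 0.015 m or y of locating_ring in the frame of tray3 between 0.065 and 0.095 m) and z of locating_ring in the frame of tray3 between 0 and 0.006 m and angle between each of locating_ring, long_pin, guide_bush, short_pin, sprue_bush's own z axis and vertical below 0.1 rad and linear speed of each of locating_ring, long_pin, guide_bush, short_pin, sprue_bush below 0.02 m/s and x of long_pin in the frame of tray3 between -0.015 and 0.015 m and (y of long_pin in the frame of tray3 between -0.095 and -0.065 m or y of long_pin in the frame of tray3 between -0.015 and 0.015 m or y of long_pin in the frame of tray3 between 0.065 and 0.095 m) and z of long_pin in the frame of tray3 between 0 and 0.006 m and x of guide_bush in the frame of tray3 between -0.015 and 0.015 m and (y of guide_bush in the frame of tray3 between -0.095 and -0.065 m or y of guide_bush in the frame of tray3 between -0.015 and 0.015 m or y of guide_bush in the frame of tray3 between 0.065 and 0.095 m) and z of guide_bush in the frame of tray3 between 0 and 0.006 m and x of short_pin in the frame of tray2 between -0.015 and 0.015 m and (y of short_pin in the frame of tray2 between -0.055 and -0.025 m or y of short_pin in the frame of tray2 between 0.025 and 0.055 m) and z of short_pin in the frame of tray2 between 0 and 0.006 m and x of sprue_bush in the frame of tray2 between -0.015 and 0.015 m and (y of sprue_bush in the frame of tray2 between -0.055 and -0.025 m or y of sprue_bush in the frame of tray2 between 0.025 and 0.055 m) and z of sprue_bush in the frame of tray2 between 0 and 0.006 m and horizontal distance between each of long_pin, guide_bush and locating_ring above 0.045 m and horizontal distance between guide_bush and long_pin above 0.045 m and horizontal distance between sprue_bush and short_pin above 0.045 m and distance of each of pillar, lock_block, eyebolt from where it was at the start of the episode below 0.02 m); the robot touches nothing.
It fails at once if a part that is in no kit (support pillar, interlock block, eyebolt) is moved by more than 20 mm (distance of any of pillar, lock_block, eyebolt from where it was at the start of the episode above 0.02 m).
It also fails if it takes over 128 s, if anything falls off the work surface, if the arm or the gripper's body presses on something with over 40 N, if the wrist force passes 120 N, or if a joint passes its speed limit or range.

## Robot

A 7-joint arm with a two-finger parallel gripper is mounted at the origin on the work surface. World frame = base frame: x ahead of the robot, y to its left, z up, the work surface at z = 0. Lengths are in mm, angles in rad, forces in N, time in s.
With the tool pointing down it reaches from about 350 to 900 mm from the base axis. Payload 7.2 kg.
Tool frame: the origin (TCP) lies on the centre line of the jaws, within the pads' length; the fingertips stand 8 mm ahead of it and the grasp point (between the pads) lies 11 mm behind it (manip.finger_overhang is the distance from the TCP to the fingertips, in mm); z points along the fingers, y is the direction in which the jaws open and shut (so a half turn about z gives the same grasp; the last joint's range is limited). The gripper opens to 85 mm and grips with 20 to 120 N. Pads are 22 mm wide; open, the fingers measure 114 mm over their backs; the gripper's body (76 mm by 85 mm) begins 54 mm behind the grasp point. The pads swing forward as they close: fully open they stand 13 mm farther back than shut.
Start: joints at [-1.281, 0.411, -0.013, 1.596, 0.006, 1.134, -0.082], TCP at [218.893, 585.418, 239.297] pointing down, gripper open.
Joint ranges: [-2.95, 2.95], [-0.29, 1.99], [-1.47, 1.44], [0.14, 2.54], [-1.03, 4.17], [0.13, 1.85], [-2.86, 2.86]. Speed limits (rad/s): [2.39, 2.39, 3.01, 3.01, 3.14, 3.14, 3.14].

## Interface

Orientations are given as a 3x3 rotation matrix whose columns are the frame's x, y, z axes.
In Python, from plant import manip, cams, job gives the robot as it stands.
- The arm moves only by the tool carry_out, never from a script. Its argument "plan" is a list of rows, each a list of 5 numbers: the closure in counts, from 0 (fully open) to 255 (shut), then the shift along the tool's x, y, z in mm, then the turn about the tool's z in degrees. A call has 1 to 8 rows; each row is the pose to reach, as a shift and turn from the pose commanded when the call began, along the tool's axes at that moment; what a row does not reach only later rows make up. A row lasts 1/12 s, in which the tool goes at most 41.7 mm and 7.16 degrees, less where a joint would pass 70% of its speed; a pose out of reach is approached as far as the arm can. A call with a gripper value outside its range is refused whole. The fingers move at their own pace and stop on an object; "grip_force" is the grip in N (left out, the last holds). Time passes only in rows, so rows that repeat a pose let the fingers close. It gives the time, the measured TCP pose, the force and the opening at its end, in the units of the state.
- manip.read_state(): the state, without advancing time (a new reading comes with each control period).
- cams.snapshot(name): name is "scene" or "top"; returns a dict with "frame" (400x640x3 uint8, red, green, blue), "fx", "fy", "cx", "cy" (pixels), "distortion" ([k1, k2, p1, p2, k3] as OpenCV has them; the pictures are not rectified), "eye" and "orientation" of the camera in the world. Camera axes: x right, y down, z forward; pixel columns grow to the right and rows downward; lengths in mm; the calibration is good to about 2 mm. A picture is of the moment at which its call begins. There is no depth.
- job.close_job(): hands the job in, once; it reports no verdict.
Trained networks look in the newest picture that a camera, given by its name, has taken for a name from the list of things; names that differ only in an ending like _2 or _b are one class to them, and where a whole thing is asked for, a point or a joint stands for the part that bears it (a point fixed in the world has none). Each returns a list of dicts, best first, with "score" (0 to 1); they miss things now and then, are a little off and sometimes report something else, mostly with a low value. They report only what shows in the picture. A call takes as long as a camera call. They do not tell look-alikes from the thing itself.
- cams.find_in(camera, query): "box" ([left, top, right, bottom] in pixels, round what is visible of it).
The state is a dict: "clock": time; "joint_positions": joint angles; "joint_velocities": joint speeds; "joint_torque": joint torques, N m; "tool_pos": TCP position; "orientation": TCP orientation; "ft_force": force on the tool from outside, world axes, zero at the start; "ft_torque": the same for the moment, N m; "finger_gap": finger opening in mm.
Only numpy, scipy, OpenCV 4.12 (cv2) and the standard library are available. Lean on these libraries where they do the work, as an engineer would, in place of code of your own. Each camera call takes 0.05 s, during which the arm holds its last target. There are 200 camera calls.

## Working session

There is one attempt and no reset: what is moved stays moved. The work goes in short steps, Python scripts to look and compute and a tool call to move; the robot and the scene stay as the last step left them, time stands still between calls to the robot, and variables do not carry over. Pictures are saved under pics/ and viewed, about 12 in all and at most 16, crops included, and the job is handed in when it is done.

Besides the shell and the picture viewer there is one more tool, called after "Call:" by a JSON object that holds its "method" and its "body", one argument or row to a line. carry_out: Moves the arm, as the interface text tells. Its arguments: {"type":"object","properties":{"plan":{"type":"array"},"grip_force":{"type":"number"}},"required":["plan"]}

```bash
ls; mkdir -p pics
python3 - <<'E'
from plant import manip,cams,job
import cv2
s=manip.read_state()
print({k:s[k] for k in ('clock','tool_pos','orientation','finger_gap')})
for n in ('scene','top'):
    d=cams.snapshot(n); cv2.imwrite(f'pics/{n}0.png',d['frame'][:,:,::-1])
    print(n,{k:d[k] for k in d if k!='frame'})
    for q in 'tray3 tray2 locating_ring long_pin short_pin guide_bush sprue_bush pillar lock_block eyebolt'.split():
        print(q,[([round(float(v)) for v in r['box']],round(r['score'],2)) for r in cams.find_in(n,q)])
E
```

```text
pics
{'clock': 0.0, 'tool_pos': array([218.77810329, 584.93052573, 238.42403639]), 'orientation': array([[-9.36660635e-01,  3.50238000e-01, -4.45990766e-04],
       [ 3.50238257e-01,  9.36659306e-01, -1.58374568e-03],
       [-1.36946518e-04, -1.63963526e-03, -9.99998646e-01]]), 'finger_gap': 85.35580406517049}
scene {'fx': 476.1584468882308, 'fy': 476.1584468882308, 'cx': 311.47213528556125, 'cy': 194.81108885990622, 'distortion': array([0.03448072, 0.        , 0.        , 0.        , 0.        ]), 'eye': array([1106.39855061, -378.12392075,  655.80379163]), 'orientation': array([[ 5.15889903e-01,  5.54497882e-01, -6.52985227e-01],
       [ 8.56654523e-01, -3.33216973e-01,  3.93839405e-01],
       [ 7.97354784e-04, -7.62560521e-01, -6.46916390e-01]])}
tray3 [([365, 181, 491, 240], 0.88), ([186, 266, 298, 345], 0.65)]
tray2 [([365, 181, 491, 240], 0.88), ([186, 266, 298, 345], 0.65)]
locating_ring [([317, 240, 352, 268], 0.94), ([266, 171, 291, 192], 0.79), ([265, 201, 288, 226], 0.76)]
long_pin [([157, 210, 193, 230], 0.46)]
short_pin [([329, 197, 350, 226], 0.81), ([321, 151, 338, 
[... 684 characters left out ...]
7508 ],
       [ 0.0322915 , -0.16283138, -0.98612535]])}
tray3 [([178, 135, 278, 176], 0.96), ([360, 130, 421, 159], 0.62)]
tray2 [([178, 135, 278, 176], 0.96), ([360, 130, 421, 159], 0.62)]
locating_ring [([327, 194, 349, 214], 0.87), ([307, 137, 332, 160], 0.83), ([306, 229, 330, 256], 0.69), ([188, 237, 208, 254], 0.27)]
long_pin [([419, 199, 440, 214], 0.72)]
short_pin [([274, 200, 286, 214], 0.72), ([294, 170, 303, 185], 0.44)]
guide_bush [([187, 236, 206, 253], 0.78), ([178, 137, 277, 177], 0.19)]
sprue_bush [([218, 203, 237, 220], 0.69)]
pillar [([166, 198, 188, 219], 0.66)]
lock_block [([368, 202, 392, 224], 0.81)]
eyebolt [([392, 236, 425, 255], 0.65), ([418, 199, 436, 212], 0.44)]
```

Run:
```python
import cv2
a=cv2.imread('pics/top0.png')[110:290,140:460]; cv2.imwrite('pics/topc.png',cv2.resize(a,None,fx=2.5,fy=2.5,interpolation=cv2.INTER_CUBIC))
a=cv2.imread('pics/scene0.png')[110:350,130:510]; cv2.imwrite('pics/scenec.png',cv2.resize(a,None,fx=2.1,fy=2.1,interpolation=cv2.INTER_CUBIC))
```

```text
(no output)
```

View pics/topc.png

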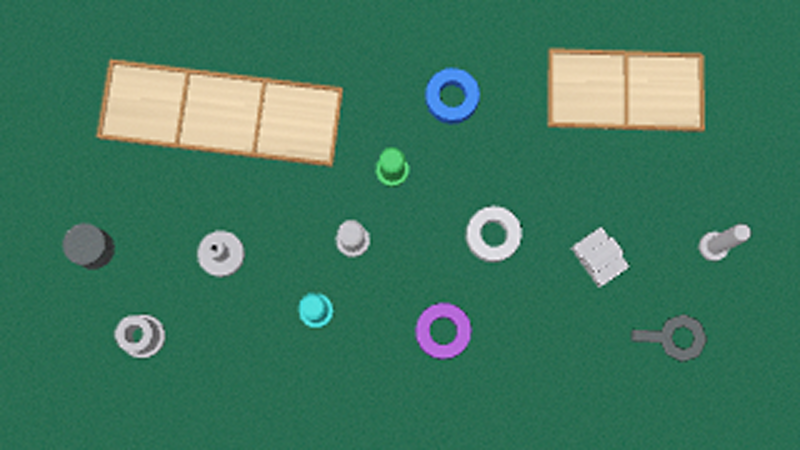

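View pics/scenec.png

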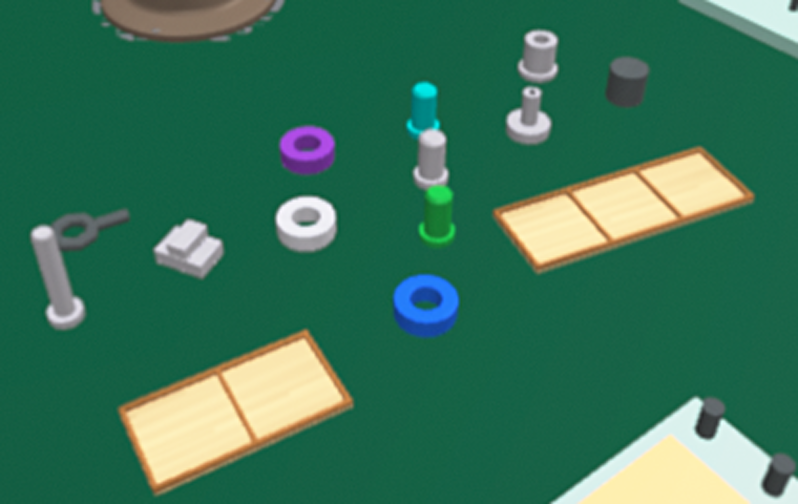

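Of the look-alikes in the top crop, I choose the white ring at (494,234), not blue (452,95) or purple (443,331). I choose the grey short pin at (352,238), not green (392,166) or turquoise (316,310). The other targets are the long pin with foot at (713,246), the guide bush with bore at (140,335), not the pillar at (88,246), and the sprue bush with broad flange at (220,253).

```bash
cat > h.py <<'E'
import cv2, numpy as np
from scipy.optimize import least_squares
from plant import manip,cams,job
CYL=dict(locating_ring=[(28,0,20)],long_pin=[(15,0,8),(9,8,100)],short_pin=[(17,0,8),(13,8,55)],
 guide_bush=[(22,0,8),(18,8,45)],sprue_bush=[(23,0,12),(9,12,50)],pillar=[(21,0,40)])
T=np.linspace(0,2*np.pi,60)
def proj(d,P):
    R=d['orientation'].T; t=-R@d['eye']
    K=np.array([[d['fx'],0,d['cx']],[0,d['fy'],d['cy']],[0,0,1]])
    return cv2.projectPoints(np.float64(P).reshape(-1,3),cv2.Rodrigues(R)[0],t,K,np.float64(d['distortion']))[0][:,0]
def unproj(d,uv,z):
    K=np.array([[d['fx'],0,d['cx']],[0,d['fy'],d['cy']],[0,0,1]])
    n=cv2.undistortPoints(np.float64(uv).reshape(-1,1,2),K,np.float64(d['distortion']))[:,0]
    r=np.c_[n,np.ones(len(n))]@d['orientation'].T
    return d['eye']+r*((z-d['eye'][2])/r[:,2])[:,None]
def grey(d):
    f=d['frame'].astype(int); return ((f.max(2)-f.min(2)<32)&(f.max(2)>60)).astype(np.uint8)
def rcent(d,name,x,y,z0=0):
    m=np.zeros((1600,2560),np.uint8)
    for r,a,b in CYL[name]:
        P=np.concatenate([np.c_[x+r*np.cos(T),y+r*np.sin(T),0*T+z0+z] for z in (a,b)])
        q=cv2.convexHull(proj(d,P).astype(np.float32))[:,0]
        cv2.fillPoly(m,[np.round(((q+.5)*4-.5)*16).astype(np.int32)],1,shift=4)
    M=cv2.moments(m,True); return np.array([(M['m10']/M['m00']+.5)/4-.5,(M['m01']/M['m00']+.5)/4-.5]),M['m00']/16
def mcent(mask,p):
    best=None
    for c in cv2.findContours(mask,cv2.RETR_EXTERNAL,cv2.CHAIN_APPROX_NONE)[0]:
        m=np.zeros_like(mask); cv2.drawContours(m,[c],-1,1,-1); M=cv2.moments(m,True)
        if M['m00']<30: continue
        q=np.array([M['m10'],M['m01']])/M['m00']; e=np.hypot(*(q-p))
        if best is None or e<best[0]: best=(e,q,M['m00'])
    return best[1:]
def fit(ds,name,x0,z0=0):
    ms=[grey(d) for d in ds]
    for it in range(2):
        obs=[mcent(m,rcent(d,name,*x0,z0)[0]) for m,d in zip(ms,ds)]
        f=lambda v:np.concatenate([rcent(d,name,*v,z0)[0]-o[0] for d,o in zip(ds,obs)])
        s=least_squares(f,x0,diff_step=.01); x0=s.x
    return x0,s.fun,[(round(o[1]),round(rcent(d,name,*x0,z0)[1])) for d,o in zip(ds,obs)]
def wood(d):
    f=d['frame'].astype(int); return ((f[:,:,0]>f[:,:,1]+8)&(f[:,:,0]>f[:,:,2]+25)&(f[:,:,0]>90)).astype(np.uint8)
def tray(ds,L,g):  # pose x,y,yaw by outline of the rim
    fs=[]
    def pts(v):
        c,s=np.cos(v[2]),np.sin(v[2]); q=np.array([(sx*42,sy*L/2) for sx,sy in((1,1),(1,-1),(-1,-1),(-1,1))])
        w=q@np.array([[c,s],[-s,c]])+v[:2]; return np.concatenate([np.c_[w,0*w[:,:1]+z] for z in (0,7)])
    def hull(d,v): return cv2.convexHull(proj(d,pts(v)).astype(np.float32))[:,0]
    obs=[]
    for d in ds:
        p=proj(d,[[g[0],g[1],0]])[0]
        cs=cv2.findContours(wood(d),cv2.RETR_EXTERNAL,cv2.CHAIN_APPROX_NONE)[0]
        c=max((c for c in cs if cv2.pointPolygonTest(cv2.convexHull(c),tuple(map(float,p)),False)>0),key=cv2.contourArea)
        obs.append(cv2.convexHull(c)[:,0].astype(np.float32)); 
    obs=[np.float32(cv2.findContours(cv2.fillPoly(np.zeros((400,640),np.uint8),[np.int32(o)],1),0,cv2.CHAIN_APPROX_NONE)[0][0][:,0]) for o in obs]
    f=lambda v:np.concatenate([[cv2.pointPolygonTest(hull(d,v),tuple(map(float,q)),True)-.5 for q in o] for d,o in zip(ds,obs)])
    s=least_squares(f,g,diff_step=1e-3,x_scale=[10,10,.1],loss='soft_l1'); return s.x,np.abs(s.fun).mean()
E
cat > m.py <<'E'
from h import *
ds=[cams.snapshot(n) for n in('top','scene')]
t=ds[0]
pix=dict(locating_ring=(494,234),long_pin=(725,243),short_pin=(352,238),guide_bush=(140,335),sprue_bush=(220,253),pillar=(88,246))
for n,p in pix.items():
    w=unproj(t,[np.array(p)/2.5+[140,110]],CYL[n][-1][2]/2)[0]
    for D in (ds,ds[:1],ds[1:]):
        x,r,a=fit(D,n,w[:2]); print(n,x.round(1),r.round(2),a)
for n,L,p,y in (('tray3',244,(220,112),-.1),('tray2',164,(627,90),0.02)):
    w=unproj(t,[np.array(p)/2.5+[140,110]],4)[0]
    for D in (ds,ds[:1],ds[1:]):
        x,r=tray(D,L,[w[0],w[1],y]); print(n,x.round(3),r)
for n,p in dict(green=(392,166),cyan=(316,310),blue=(452,95),purple=(443,331),lock=(600,258),eye=(670,338)).items():
    print(n,unproj(t,[np.array(p)/2.5+[140,110]],10)[0].round())
E
python3 m.py
```

```text
locating_ring [472.7 -79.8] [ 0.16 -0.    0.11 -0.07] [(392, 408), (648, 641)]
locating_ring [472.7 -79.3] [-0.01  0.  ] [(392, 409)]
locating_ring [472.7 -80.1] [-0.01 -0.01] [(648, 639)]
long_pin [ 452.3 -298.8] [-3.22  2.83 -1.    4.13] [(185, 195), (1043, 610)]
long_pin [ 459.4 -307.3] [0.01 0.  ] [(185, 197)]
long_pin [ 443.2 -294.1] [-0.05  0.  ] [(1043, 602)]
short_pin [469.   63.9] [ 0.13 -0.23  0.01 -0.37] [(155, 162), (366, 387)]
short_pin [468.4  64.2] [ 0.02 -0.01] [(155, 161)]
short_pin [469.9  63.1] [ 0. -0.] [(366, 387)]
guide_bush [372.5 275. ] [0.01 0.1  0.09 0.11] [(276, 292), (396, 387)]
guide_bush [372.8 275. ] [-0. -0.] [(276, 292)]
guide_bush [372. 275.] [-0.02  0.01] [(396, 388)]
sprue_bush [455.1 197.8] [ 0.12  0.01  0.1  -0.12] [(275, 281), (403, 380)]
sprue_bush [455.1 198.1] [-0. -0.] [(275, 281)]
sprue_bush [455.3 197.2] [-0.  0.] [(403, 379)]
pillar [462.7 330.4] [ 0.48  0.37  0.56 -0.08] [(226, 312), (349, 426)]
pillar [463.5 331.6] [0. 0.] [(226, 314)]
pillar [462.2 328.9] [-0.01 -0.02] [(349, 424)]
tray3 [ 6.03429e+02  2.01212e+02 -1.27000e-01] 0.38759717364811774
tray3 [ 6.03305e+02  2.01229e+02 -1.27000e-01] 0.36584570036223635
tray3 [ 6.03545e+02  2.01185e+02 -1.27000e-01] 0.4049795747052398
tray2 [ 6.27245e+02 -2.23960e+02 -3.10000e-02] 0.5047927602766046
tray2 [ 6.26727e+02 -2.23356e+02 -3.10000e-02] 0.3078953546954557
tray2 [ 6.27494e+02 -2.24202e+02 -3.10000e-02] 0.6067156928669492
green [543.  23.  10.]
cyan [396. 100.  10.]
blue [619. -40.  10.]
purple [373. -28.  10.]
lock [ 446. -189.   10.]
eye [ 364. -257.   10.]
```

```bash
cat > g.py <<'E'
import sys,numpy as np
from plant import manip
# args: x,y,z[,jaw angle deg] waypoints -> tool-axis shift and turn from the present pose
s=manip.read_state(); R=np.array(s['orientation']); p=np.array(s['tool_pos'])
a=np.degrees(np.arctan2(R[1,1],R[0,1]))
print('t',round(s['clock'],2),'p',p.round(1),'jaw',round(a,1),'gap',round(s['finger_gap'],1),'F',np.round(s['ft_force'],1),'j7',round(s['joint_positions'][6],2))
for w in sys.argv[1:]:
    v=[float(c) for c in w.split(',')]
    print((R.T@(np.array(v[:3])-p)).round(1), 'turn',round((a-v[3]+180)%360-180,1) if len(v)>3 else 0)
E
python3 g.py 372.5,275,130,-4
```

```text
t 1.2 p [218.9 585.4 239.3] jaw 69.5 gap 85.7 F [-0.5  0.9 -0.8] j7 -0.08
[-252.6 -237.   109.3] turn 73.5
```

Call:
{"method": "carry_out", "body": {
  "plan": [
    [0, -31, -30, 14, 7],
    [0, -63, -60, 27, 14],
    [0, -95, -89, 41, 21],
    [0, -126, -118, 55, 28],
    [0, -158, -148, 68, 35],
    [0, -190, -178, 82, 42],
    [0, -221, -207, 96, 49],
    [0, -252.6, -237, 109.3, 56]
  ],
  "grip_force": 60
}}

```text
clock: 1.87
tool_pos: [360.5, 299.0, 138.7]
orientation: [[-0.228, 0.974, 0.001], [0.974, 0.228, 0.001], [0.001, 0.001, -1.0]]
ft_force: [1.0, -0.3, -0.2]
finger_gap: 85.4
```

```bash
python3 g.py 372.5,275,130,-4 372.5,275,24,-4
```

```text
t 1.87 p [360.5 299.  138.7] jaw 13.2 gap 85.4 F [ 1.  -0.3 -0.2] j7 -0.46
[-26.1   6.2   8.7] turn 17.2
[-26.2   6.1 114.7] turn 17.2
```

Call:
{"method": "carry_out", "body": {
  "plan": [
    [0, 0, 0, 0, 6],
    [0, 0, 0, 10, 12],
    [0, 0, 0, 30, 17.5],
    [0, 0, 0, 52, 17.5],
    [0, 0, 0, 74, 17.5],
    [0, 0, 0, 92, 17.5],
    [0, 0, 0, 94, 17.5],
    [0, 0, 0, 94, 17.5]
  ]
}}

```text
clock: 2.53
tool_pos: [359.5, 300.1, 44.3]
orientation: [[0.07, 0.998, -0.001], [0.998, -0.07, -0.002], [-0.002, -0.001, -1.0]]
ft_force: [0.7, -0.4, 0.4]
finger_gap: 85.4
```

```bash
python3 g.py 372.5,275,24,-4
python3 - <<'E'
from h import *
d=cams.snapshot('scene'); cv2.imwrite('pics/a.png',cv2.resize(d['frame'][70:250,270:510,::-1],None,fx=3,fy=3))
E
```

```text
t 2.53 p [359.5 300.1  44.3] jaw -4.0 gap 85.4 F [ 0.7 -0.4  0.4] j7 -0.66
[-24.1  14.7  20.3] turn -0.0
```

View pics/a.png

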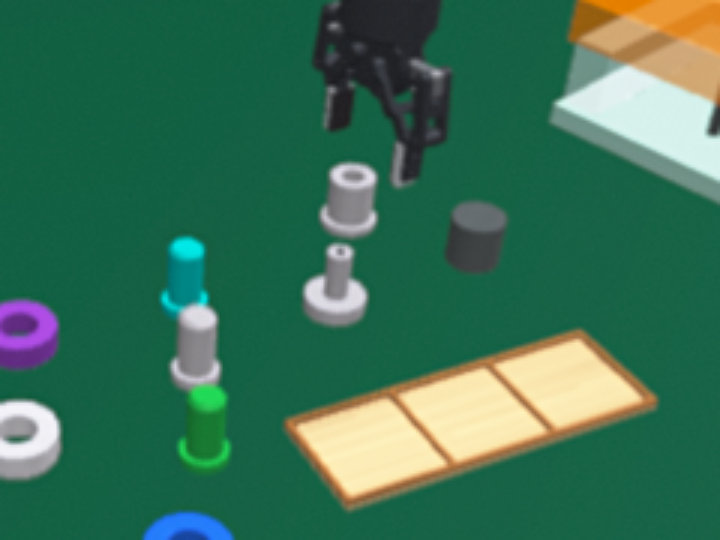

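The gripper stopped about 28 mm short of the guide bush at (350,200), because the rows were speed-limited, and nothing was touched. I'll raise, shift over the bush and lower.

Call:
{"method": "carry_out", "body": {
  "plan": [
    [0, -4, 3, -25, 0],
    [0, -24.1, 14.7, -30, 0],
    [0, -24.1, 14.7, -30, 0],
    [0, -24.1, 14.7, -10, 0],
    [0, -24.1, 14.7, 10, 0],
    [0, -24.1, 14.7, 20.3, 0],
    [0, -24.1, 14.7, 20.3, 0],
    [0, -24.1, 14.7, 20.3, 0]
  ]
}}

```text
clock: 3.25
tool_pos: [373.0, 275.5, 24.9]
orientation: [[0.07, 0.998, -0.0], [0.998, -0.07, -0.0], [-0.0, -0.0, -1.0]]
ft_force: [0.0, -0.6, -0.0]
finger_gap: 85.2
```

```bash
python3 g.py 372.5,275,24,-4
```

```text
t 3.25 p [373.  275.5  24.9] jaw -4.0 gap 85.2 F [ 0.  -0.6 -0. ] j7 -0.58
[-0.5 -0.4  0.9] turn -0.0
```

Call:
{"method": "carry_out", "body": {
  "plan": [
    [255, 0, 0, 0, 0],
    [255, 0, 0, 0, 0],
    [255, 0, 0, 0, 0],
    [255, 0, 0, 0, 0],
    [255, 0, 0, 0, 0],
    [255, 0, 0, 0, 0],
    [255, 0, 0, 0, 0],
    [255, 0, 0, 0, 0]
  ]
}}

```text
clock: 3.92
tool_pos: [373.1, 275.9, 25.7]
orientation: [[0.07, 0.998, 0.0], [0.998, -0.07, 0.001], [0.001, 0.0, -1.0]]
ft_force: [-2.9, -1.1, 13.9]
finger_gap: 37.5
```

```bash
python3 g.py 373,275.5,90,-4 613.5,280.6,90,-4 613.5,280.6,29,-4
```

```text
t 3.92 p [373.1 275.9  25.7] jaw -4.0 gap 37.5 F [-2.9 -1.1 13.9] j7 -0.58
[ -0.3  -0.  -64.3] turn -0.0
[ 21.5 239.5 -64.2] turn -0.0
[ 21.5 239.5  -3.2] turn -0.0
```

Call:
{"method": "carry_out", "body": {
  "plan": [
    [255, 0, 0, -5, 0],
    [255, 0, 0, -15, 0],
    [255, 0, 0, -30, 0],
    [255, 0, 0, -50, 0],
    [255, 0, 0, -65, 0],
    [255, 2, 15, -65, 0],
    [255, 4, 40, -65, 0],
    [255, 6, 65, -65, 0]
  ]
}}

```text
clock: 4.58
tool_pos: [438.5, 277.5, 90.9]
orientation: [[0.068, 0.998, 0.0], [0.998, -0.068, 0.001], [0.001, 0.0, -1.0]]
ft_force: [0.4, 0.9, -2.1]
finger_gap: 37.4
```

```bash
python3 g.py  613.5,280.6,90,-4 613.5,280.6,29,-4
```

```text
t 4.58 p [438.5 277.5  90.9] jaw -3.9 gap 37.4 F [ 0.4  0.9 -2.1] j7 -0.54
[ 15.  174.4   0.9] turn 0.1
[ 14.9 174.4  61.9] turn 0.1
```

Call:
{"method": "carry_out", "body": {
  "plan": [
    [255, 3, 30, 0, 0],
    [255, 6, 65, 0, 0],
    [255, 9, 100, 0, 0],
    [255, 12, 135, 0, 0],
    [255, 14, 165, 0, 0],
    [255, 15, 174.4, 0, 0],
    [255, 15, 174.4, 0, 0],
    [255, 15, 174.4, 25, 0]
  ]
}}

```text
clock: 5.25
tool_pos: [616.0, 280.5, 69.0]
orientation: [[0.071, 0.997, 0.006], [0.997, -0.071, 0.003], [0.004, 0.006, -1.0]]
ft_force: [0.6, 1.3, -1.1]
finger_gap: 37.1
```

```bash
python3 g.py  613.5,280.6,29,-4
```

```text
t 5.25 p [616.  280.5  69. ] jaw -4.1 gap 37.1 F [ 0.6  1.3 -1.1] j7 -0.37
[-0.2 -2.7 40. ] turn -0.1
```

Call:
{"method": "carry_out", "body": {
  "plan": [
    [255, 0, 0, 15, 0],
    [255, 0, -1, 25, 0],
    [255, 0, -1, 30, 0],
    [255, 0, -1, 30, 0],
    [255, 0, -1, 30, 0]
  ]
}}

```text
clock: 5.67
tool_pos: [612.0, 280.1, 35.2]
orientation: [[0.069, 0.998, 0.0], [0.998, -0.069, 0.0], [0.0, 0.0, -1.0]]
ft_force: [0.3, 0.8, -1.2]
finger_gap: 37.1
```

```bash
python3 g.py  613.5,280.6,28.8,-4
```

```text
t 5.67 p [612.  280.1  35.2] jaw -4.0 gap 37.1 F [ 0.3  0.8 -1.2] j7 -0.36
[0.6 1.4 6.4] turn 0.0
```

Call:
{"method": "carry_out", "body": {
  "plan": [
    [255, 0.6, 1.4, 4, 0],
    [255, 0.6, 1.4, 6.4, 0],
    [255, 0.6, 1.4, 6.4, 0],
    [80, 0.6, 1.4, 6.4, 0],
    [0, 0.6, 1.4, 6.4, 0],
    [0, 0.6, 1.4, 6.4, 0],
    [0, 0.6, 1.4, 6.4, 0],
    [0, 0.6, 1.4, 6.4, 0]
  ]
}}

```text
clock: 6.33
tool_pos: [613.6, 280.3, 28.2]
orientation: [[0.07, 0.998, 0.0], [0.998, -0.07, 0.0], [0.0, 0.0, -1.0]]
ft_force: [0.4, -0.1, -0.3]
finger_gap: 85.1
```

```bash
python3 g.py  613.5,280.6,110,-4 455.1,197.8,110 455.1,197.8,32
```

```text
t 6.33 p [613.6 280.3  28.2] jaw -4.0 gap 85.1 F [ 0.4 -0.1 -0.3] j7 -0.36
[  0.3  -0.2 -81.8] turn -0.0
[ -93.4 -152.4  -81.8] turn 0
[ -93.4 -152.4   -3.8] turn 0
```

Call:
{"method": "carry_out", "body": {
  "plan": [
    [0, 0, 0, -30, 0],
    [0, 0, 0, -65, 0],
    [0, -10, -15, -82, 0],
    [0, -30, -49, -82, 0],
    [0, -51, -84, -82, 0],
    [0, -73, -119, -82, 0],
    [0, -93.4, -152.4, -82, 0],
    [0, -93.4, -152.4, -82, 0]
  ]
}}

```text
clock: 7.0
tool_pos: [446.7, 192.9, 108.9]
orientation: [[0.072, 0.997, -0.009], [0.997, -0.072, -0.003], [-0.004, -0.009, -1.0]]
ft_force: [-0.4, -0.4, -1.0]
finger_gap: 84.8
```

Call:
{"method": "carry_out", "body": {
  "plan": [
    [0, 0, 0, 0, 0],
    [0, 0, 0, 0, 0],
    [0, 0, 0, 0, 0]
  ]
}}

```text
clock: 7.25
tool_pos: [456.7, 198.7, 110.7]
orientation: [[0.069, 0.998, 0.002], [0.998, -0.069, 0.001], [0.001, 0.002, -1.0]]
ft_force: [-0.6, -0.1, -0.2]
finger_gap: 85.6
```

```bash
python3 g.py 455.1,197.8,32
```

```text
t 7.25 p [456.7 198.7 110.7] jaw -4.0 gap 85.6 F [-0.6 -0.1 -0.2] j7 -0.41
[-1.1 -1.6 78.7] turn 0
```

Call:
{"method": "carry_out", "body": {
  "plan": [
    [0, 0, -1, 15, 0],
    [0, 0, -1, 40, 0],
    [0, 0, -1, 62, 0],
    [0, 0, -1, 75, 0],
    [0, 0, -1, 78.7, 0],
    [0, 0, -1, 78.7, 0],
    [150, 0, -1, 78.7, 0],
    [255, 0, -1, 78.7, 0]
  ]
}}

```text
clock: 7.92
tool_pos: [455.1, 198.2, 32.3]
orientation: [[0.07, 0.998, 0.001], [0.998, -0.07, 0.001], [0.001, 0.001, -1.0]]
ft_force: [0.8, 0.1, 0.1]
finger_gap: 64.2
```

Call:
{"method": "carry_out", "body": {
  "plan": [
    [255, 0, 0, 0, 0],
    [255, 0, 0, 0, 0],
    [255, 0, 0, 0, 0],
    [255, 0, 0, 0, 0],
    [255, 0, 0, 0, 0],
    [255, 0, 0, 0, 0],
    [255, 0, 0, 0, 0],
    [255, 0, 0, 0, 0]
  ]
}}

```text
clock: 8.58
tool_pos: [454.5, 198.1, 32.0]
orientation: [[0.07, 0.998, 0.001], [0.998, -0.07, 0.001], [0.001, 0.001, -1.0]]
ft_force: [-0.6, -0.9, 5.8]
finger_gap: 16.3
```

```bash
python3 g.py 455.1,197.8,130  628.2,-183.8,130
```

```text
t 8.58 p [454.5 198.1  32. ] jaw -4.0 gap 16.3 F [-0.6 -0.9  5.8] j7 -0.34
[ -0.2   0.7 -98. ] turn 0
[-368.8  200.   -98.1] turn 0
```

Call:
{"method": "carry_out", "body": {
  "plan": [
    [255, 0, 0, -8, 0],
    [255, 0, 0, -25, 0],
    [255, 0, 0, -50, 0],
    [255, 0, 0, -75, 0],
    [255, 0, 0, -95, 0],
    [255, 0, 0, -98, 0],
    [255, 0, 0, -98, 0],
    [255, 0, 0, -98, 0]
  ]
}}

```text
clock: 9.25
tool_pos: [453.4, 197.8, 128.8]
orientation: [[0.069, 0.998, -0.001], [0.998, -0.069, -0.0], [-0.0, -0.001, -1.0]]
ft_force: [-1.6, 0.1, -2.5]
finger_gap: 15.9
```

```bash
python3 g.py 628.2,-183.8,130
```

```text
t 9.25 p [453.4 197.8 128.8] jaw -4.0 gap 15.9 F [-1.6  0.1 -2.5] j7 -0.42
[-368.5  200.9   -1.2] turn 0
```

Call:
{"method": "carry_out", "body": {
  "plan": [
    [255, -10, 6, 0, 0],
    [255, -35, 19, 0, 0],
    [255, -65, 35, 0, 0],
    [255, -95, 52, 0, 0],
    [255, -125, 68, 0, 0],
    [255, -155, 85, 0, 0],
    [255, -185, 101, 0, 0],
    [255, -215, 117, 0, 0]
  ]
}}

```text
clock: 9.92
tool_pos: [555.1, -26.4, 127.5]
orientation: [[0.07, 0.998, -0.003], [0.998, -0.07, -0.0], [-0.001, -0.003, -1.0]]
ft_force: [0.7, 0.8, -2.7]
finger_gap: 16.2
```

```bash
python3 g.py 628.2,-183.8,130
```

```text
t 9.92 p [555.1 -26.4 127.5] jaw -4.0 gap 16.2 F [ 0.7  0.8 -2.7] j7 0.1
[-152.    83.8   -2.7] turn 0
```

Call:
{"method": "carry_out", "body": {
  "plan": [
    [255, -32, 18, 0, 0],
    [255, -64, 36, 0, 0],
    [255, -96, 54, 0, 0],
    [255, -125, 70, 0, 0],
    [255, -145, 80, 0, 0],
    [255, -152, 84, 0, 0],
    [255, -152, 84, 0, 0],
    [255, -152, 84, 0, 0]
  ]
}}

```text
clock: 10.58
tool_pos: [627.9, -181.4, 127.5]
orientation: [[0.07, 0.998, -0.003], [0.998, -0.07, 0.001], [0.001, -0.003, -1.0]]
ft_force: [-0.3, 0.8, -2.0]
finger_gap: 16.3
```

Call:
{"method": "carry_out", "body": {
  "plan": [
    [255, 0, 0, 15, 0],
    [255, 0, 0, 40, 0],
    [255, 0, 0, 65, 0],
    [255, 0, 0, 80, 0],
    [255, 0, 0, 80, 0],
    [255, 0, 0, 80, 0],
    [255, 0, 0, 80, 0]
  ]
}}

```text
clock: 11.17
tool_pos: [629.6, -181.2, 50.4]
orientation: [[0.068, 0.998, 0.001], [0.998, -0.068, 0.0], [0.0, 0.001, -1.0]]
ft_force: [0.6, 0.2, -2.4]
finger_gap: 16.0
```

```bash
python3 g.py 628.2,-183.8,35.5
```

```text
t 11.17 p [ 629.6 -181.2   50.4] jaw -3.9 gap 16.0 F [ 0.6  0.2 -2.4] j7 0.4
[-2.7 -1.2 14.9] turn 0
```

Call:
{"method": "carry_out", "body": {
  "plan": [
    [255, -2.7, -1.2, 6, 0],
    [255, -2.7, -1.2, 12, 0],
    [255, -2.7, -1.2, 15, 0],
    [255, -2.7, -1.2, 15, 0],
    [150, -2.7, -1.2, 15, 0],
    [0, -2.7, -1.2, 15, 0],
    [0, -2.7, -1.2, 15, 0],
    [0, -2.7, -1.2, 15, 0]
  ]
}}

```text
clock: 11.83
tool_pos: [627.8, -184.9, 34.6]
orientation: [[0.07, 0.998, 0.0], [0.998, -0.07, -0.0], [0.0, 0.0, -1.0]]
ft_force: [0.8, -0.7, 0.2]
finger_gap: 64.0
```

Call:
{"method": "carry_out", "body": {
  "plan": [
    [0, 0, 0, 0, 0],
    [0, 0, 0, 0, 0],
    [0, 0, 0, 0, 0],
    [0, 0, 0, -15, 0],
    [0, 0, 0, -50, 0],
    [0, 0, 0, -85, 0],
    [0, 0, 0, -120, 0],
    [0, 0, 0, -130, 0]
  ]
}}

```text
clock: 12.5
tool_pos: [629.9, -186.1, 170.4]
orientation: [[0.07, 0.998, 0.007], [0.998, -0.07, -0.002], [-0.001, 0.008, -1.0]]
ft_force: [1.5, -1.0, 0.0]
finger_gap: 85.4
```

```bash
python3 g.py 459.4,-307.3,165 459.4,-307.3,50
python3 - <<'E'
from h import *
d=cams.snapshot('scene'); cv2.imwrite('pics/b.png',cv2.resize(d['frame'][80:360,130:510,::-1],None,fx=2,fy=2))
E
```

```text
t 12.5 p [ 629.9 -186.1  170.4] jaw -4.0 gap 85.4 F [ 1.5 -1.   0. ] j7 0.35
[-132.9 -161.6    4.3] turn 0
[-132.8 -162.5  119.3] turn 0
```

View pics/b.png

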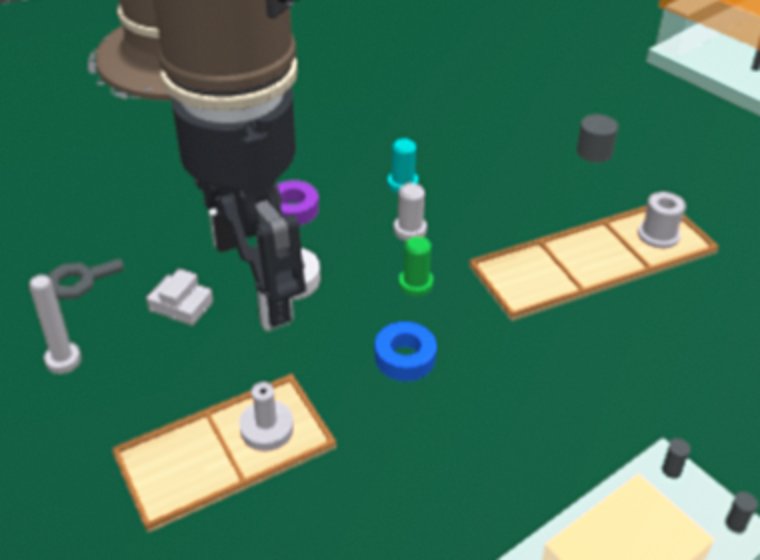

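The guide bush at (662,220) and the sprue bush at (265,430) both stand upright near the middle of their bays. Next is the long pin at (60,355).

Call:
{"method": "carry_out", "body": {
  "plan": [
    [0, -12, -14, 2, 0],
    [0, -37, -45, 4, 0],
    [0, -62, -76, 4, 0],
    [0, -87, -107, 4, 0],
    [0, -112, -138, 4, 0],
    [0, -133, -162, 4, 0],
    [0, -133, -162, 4, 0],
    [0, -133, -162, 4, 0]
  ]
}}

```text
clock: 13.22
tool_pos: [455.0, -307.6, 160.4]
orientation: [[0.074, 0.997, -0.0], [0.997, -0.074, 0.0], [0.0, -0.0, -1.0]]
ft_force: [0.7, 0.6, 0.2]
finger_gap: 85.6
```

Call:
{"method": "carry_out", "body": {
  "plan": [
    [0, 0, 0, 0, 0],
    [0, 0, 0, 0, 0],
    [0, 0, 0, 0, 0]
  ]
}}

```text
clock: 13.47
tool_pos: [457.9, -305.1, 160.1]
orientation: [[0.067, 0.998, -0.0], [0.998, -0.067, 0.0], [0.0, -0.0, -1.0]]
ft_force: [-0.3, 0.2, 0.6]
finger_gap: 85.4
```

```bash
python3 g.py 459.4,-307.3,50
```

```text
t 13.47 p [ 457.9 -305.1  160.1] jaw -3.9 gap 85.4 F [-0.3  0.2  0.6] j7 0.64
[ -2.2   1.7 110.1] turn 0
```

Call:
{"method": "carry_out", "body": {
  "plan": [
    [0, -2, 1.7, 15, 0],
    [0, -2, 1.7, 40, 0],
    [0, -2, 1.7, 65, 0],
    [0, -2, 1.7, 90, 0],
    [0, -2, 1.7, 106, 0],
    [0, -2, 1.7, 110, 0],
    [0, -2, 1.7, 110, 0],
    [150, -2, 1.7, 110, 0]
  ]
}}

```text
clock: 14.13
tool_pos: [459.0, -308.3, 50.9]
orientation: [[0.069, 0.998, 0.0], [0.998, -0.069, -0.0], [-0.0, 0.0, -1.0]]
ft_force: [-0.1, 0.8, 0.9]
finger_gap: 75.3
```

Call:
{"method": "carry_out", "body": {
  "plan": [
    [255, 0, 0, 0, 0],
    [255, 0, 0, 0, 0],
    [255, 0, 0, 0, 0],
    [255, 0, 0, 0, 0],
    [255, 0, 0, 0, 0],
    [255, 0, 0, 0, 0],
    [255, 0, 0, 0, 0],
    [255, 0, 0, 0, 0]
  ]
}}

```text
clock: 14.8
tool_pos: [458.9, -308.5, 51.2]
orientation: [[0.07, 0.998, 0.001], [0.998, -0.07, -0.0], [-0.0, 0.001, -1.0]]
ft_force: [0.1, 1.0, 5.6]
finger_gap: 16.5
```

```bash
python3 g.py 459,-307,140 593.3,121.8,140
```

```text
t 14.8 p [ 458.9 -308.5   51.2] jaw -4.0 gap 16.5 F [0.1 1.  5.6] j7 0.73
[  1.5   0.1 -88.8] turn 0
[438.7 104.2 -88.8] turn 0
```

Call:
{"method": "carry_out", "body": {
  "plan": [
    [255, 0, 0, -8, 0],
    [255, 0, 0, -25, 0],
    [255, 0, 0, -50, 0],
    [255, 0, 0, -75, 0],
    [255, 0, 0, -88, 0],
    [255, 10, 2, -89, 0],
    [255, 30, 7, -89, 0],
    [255, 60, 14, -89, 0]
  ]
}}

```text
clock: 15.47
tool_pos: [475.3, -250.4, 139.2]
orientation: [[0.074, 0.997, -0.001], [0.997, -0.074, -0.001], [-0.001, -0.001, -1.0]]
ft_force: [0.4, 0.7, -2.4]
finger_gap: 16.4
```

```bash
python3 g.py 593.3,121.8,140
```

```text
t 15.47 p [ 475.3 -250.4  139.2] jaw -4.2 gap 16.4 F [ 0.4  0.7 -2.4] j7 0.54
[379.9  90.2  -1.2] turn 0
```

Call:
{"method": "carry_out", "body": {
  "plan": [
    [255, 30, 7, 0, 0],
    [255, 62, 15, 0, 0],
    [255, 94, 22, 0, 0],
    [255, 126, 30, 0, 0],
    [255, 158, 38, 0, 0],
    [255, 190, 45, 0, 0],
    [255, 222, 53, 0, 0],
    [255, 254, 60, 0, 0]
  ]
}}

```text
clock: 16.13
tool_pos: [553.2, 2.3, 138.4]
orientation: [[0.069, 0.998, -0.002], [0.998, -0.069, 0.0], [-0.0, -0.002, -1.0]]
ft_force: [0.7, -0.8, -2.6]
finger_gap: 16.4
```

```bash
python3 g.py 593.3,121.8,140
```

```text
t 16.13 p [553.2   2.3 138.4] jaw -4.0 gap 16.4 F [ 0.7 -0.8 -2.6] j7 0.03
[122.   31.7  -1.7] turn 0
```

Call:
{"method": "carry_out", "body": {
  "plan": [
    [255, 32, 8, 0, 0],
    [255, 64, 16, 0, 0],
    [255, 92, 24, 0, 0],
    [255, 112, 29, 0, 0],
    [255, 121, 31.7, 0, 0],
    [255, 121, 31.7, 0, 0],
    [255, 121, 31.7, 0, 0],
    [255, 121, 31.7, 0, 0]
  ]
}}

```text
clock: 16.8
tool_pos: [593.4, 116.1, 139.1]
orientation: [[0.072, 0.997, -0.001], [0.997, -0.072, -0.001], [-0.001, -0.001, -1.0]]
ft_force: [0.4, 0.1, -2.1]
finger_gap: 16.4
```

Call:
{"method": "carry_out", "body": {
  "plan": [
    [255, 0, 0, 15, 0],
    [255, 0, 0, 40, 0],
    [255, 0, 0, 60, 0],
    [255, 0, 0, 70, 0],
    [255, 0, 0, 70, 0],
    [255, 0, 0, 70, 0],
    [255, 0, 0, 70, 0]
  ]
}}

```text
clock: 17.38
tool_pos: [595.0, 117.6, 70.8]
orientation: [[0.071, 0.997, 0.002], [0.997, -0.071, 0.0], [0.0, 0.002, -1.0]]
ft_force: [-0.4, -1.0, -1.6]
finger_gap: 16.9
```

```bash
python3 g.py 593.3,121.8,54.7
```

```text
t 17.38 p [595.  117.6  70.8] jaw -4.1 gap 16.9 F [-0.4 -1.  -1.6] j7 -0.12
[ 4.1 -2.  16. ] turn 0
```

Call:
{"method": "carry_out", "body": {
  "plan": [
    [255, 4, -2, 6, 0],
    [255, 4, -2, 12, 0],
    [255, 4, -2, 16, 0],
    [255, 4, -2, 16, 0],
    [255, 4, -2, 16, 0],
    [150, 4, -2, 16, 0],
    [0, 4, -2, 16, 0],
    [0, 4, -2, 16, 0]
  ]
}}

```text
clock: 18.05
tool_pos: [592.4, 122.3, 53.4]
orientation: [[0.07, 0.998, 0.0], [0.998, -0.07, -0.0], [-0.0, 0.0, -1.0]]
ft_force: [0.7, -0.1, 0.1]
finger_gap: 52.4
```

Call:
{"method": "carry_out", "body": {
  "plan": [
    [0, 0, 0, 0, 0],
    [0, 0, 0, 0, 0],
    [0, 0, 0, 0, 0],
    [0, 0, 0, -15, 0],
    [0, 0, 0, -45, 0],
    [0, 0, 0, -80, 0],
    [0, 0, 0, -110, 0],
    [0, 0, 0, -110, 0]
  ]
}}

```text
clock: 18.72
tool_pos: [595.8, 122.6, 169.8]
orientation: [[0.07, 0.997, 0.009], [0.998, -0.07, 0.003], [0.003, 0.009, -1.0]]
ft_force: [0.9, 0.1, -0.4]
finger_gap: 85.4
```

```bash
python3 g.py 469,63.9,150
```

```text
t 18.72 p [595.8 122.6 169.8] jaw -4.0 gap 85.4 F [ 0.9  0.1 -0.4] j7 -0.17
[ -67.5 -122.5   18.5] turn 0
```

Call:
{"method": "carry_out", "body": {
  "plan": [
    [0, -10, -18, 0, 0],
    [0, -27, -48, 0, 0],
    [0, -44, -80, 5, 0],
    [0, -60, -108, 12, 0],
    [0, -67.5, -122.5, 17, 0],
    [0, -67.5, -122.5, 17, 0],
    [0, -67.5, -122.5, 17, 0],
    [0, -67.5, -122.5, 17, 0]
  ]
}}

```text
clock: 19.38
tool_pos: [466.5, 64.0, 146.9]
orientation: [[0.069, 0.998, 0.002], [0.998, -0.069, 0.0], [0.001, 0.002, -1.0]]
ft_force: [-0.9, 0.7, 0.4]
finger_gap: 85.4
```

Call:
{"method": "carry_out", "body": {
  "plan": [
    [0, 0, 0, 0, 0],
    [0, 0, 0, 0, 0]
  ]
}}

```text
clock: 19.55
tool_pos: [466.4, 64.0, 146.6]
orientation: [[0.069, 0.998, 0.001], [0.998, -0.069, -0.0], [-0.0, 0.001, -1.0]]
ft_force: [-0.6, 0.2, -0.4]
finger_gap: 85.3
```

```bash
python3 g.py 469,63.9,28
```

```text
t 19.55 p [466.4  64.  146.6] jaw -4.0 gap 85.3 F [-0.6  0.2 -0.4] j7 -0.16
[1.000e-01 2.500e+00 1.186e+02] turn 0
```

Call:
{"method": "carry_out", "body": {
  "plan": [
    [0, 0, 2.5, 20, 0],
    [0, 0, 2.5, 48, 0],
    [0, 0, 2.5, 76, 0],
    [0, 0, 2.5, 100, 0],
    [0, 0, 2.5, 114, 0],
    [0, 0, 2.5, 118.5, 0],
    [0, 0, 2.5, 118.5, 0],
    [150, 0, 2.5, 118.5, 0]
  ]
}}

```text
clock: 20.22
tool_pos: [468.5, 63.4, 28.3]
orientation: [[0.07, 0.998, 0.0], [0.998, -0.07, -0.0], [-0.0, 0.0, -1.0]]
ft_force: [-0.6, -0.1, 0.9]
finger_gap: 75.4
```

Call:
{"method": "carry_out", "body": {
  "plan": [
    [255, 0, 0, 0, 0],
    [255, 0, 0, 0, 0],
    [255, 0, 0, 0, 0],
    [255, 0, 0, 0, 0],
    [255, 0, 0, 0, 0],
    [255, 0, 0, 0, 0],
    [255, 0, 0, 0, 0],
    [255, 0, 0, 0, 0]
  ]
}}

```text
clock: 20.88
tool_pos: [468.4, 63.6, 28.9]
orientation: [[0.07, 0.998, 0.001], [0.998, -0.07, 0.001], [0.001, 0.001, -1.0]]
ft_force: [-2.1, -0.7, 8.4]
finger_gap: 24.7
```

```bash
python3 g.py 469,63.9,125 625.8,-263.8,125
```

```text
t 20.88 p [468.4  63.6  28.9] jaw -4.0 gap 24.7 F [-2.1 -0.7  8.4] j7 -0.04
[  0.4   0.7 -96.1] turn 0
[-315.5  179.9  -96.2] turn 0
```

Call:
{"method": "carry_out", "body": {
  "plan": [
    [255, 0, 0, -8, 0],
    [255, 0, 0, -25, 0],
    [255, 0, 0, -50, 0],
    [255, 0, 0, -75, 0],
    [255, 0, 0, -92, 0],
    [255, -8, 4, -96, 0],
    [255, -26, 15, -96, 0],
    [255, -53, 30, -96, 0]
  ]
}}

```text
clock: 21.55
tool_pos: [493.8, 9.9, 124.1]
orientation: [[0.065, 0.998, -0.0], [0.998, -0.065, 0.002], [0.002, -0.0, -1.0]]
ft_force: [-0.1, 1.4, -3.0]
finger_gap: 24.6
```

```bash
python3 g.py 625.8,-263.8,125
```

```text
t 21.55 p [493.8   9.9 124.1] jaw -3.7 gap 24.6 F [-0.1  1.4 -3. ] j7 0.01
[-264.6  149.5   -1.4] turn 0
```

Call:
{"method": "carry_out", "body": {
  "plan": [
    [255, -28, 16, 0, 0],
    [255, -56, 32, 0, 0],
    [255, -84, 48, 0, 0],
    [255, -112, 64, 0, 0],
    [255, -140, 79, 0, 0],
    [255, -168, 95, 0, 0],
    [255, -196, 111, 0, 0],
    [255, -222, 126, 0, 0]
  ]
}}

```text
clock: 22.22
tool_pos: [604.0, -224.5, 122.8]
orientation: [[0.07, 0.998, -0.002], [0.998, -0.07, -0.0], [-0.0, -0.002, -1.0]]
ft_force: [0.4, 0.3, -2.7]
finger_gap: 24.7
```

Call:
{"method": "carry_out", "body": {
  "plan": [
    [255, -18, 10, 0, 0],
    [255, -30, 16, 0, 0],
    [255, -36, 19, 0, 0],
    [255, -36, 19, 0, 0],
    [255, -36, 19, 0, 0],
    [255, -36, 19, 0, 0],
    [255, -36, 19, 0, 0]
  ]
}}

```text
clock: 22.8
tool_pos: [620.8, -257.5, 123.9]
orientation: [[0.068, 0.998, -0.0], [0.998, -0.068, 0.001], [0.001, -0.0, -1.0]]
ft_force: [0.8, 0.5, -3.6]
finger_gap: 24.5
```

```bash
python3 g.py 625.8,-263.8,45
```

```text
t 22.8 p [ 620.8 -257.5  123.9] jaw -3.9 gap 24.5 F [ 0.8  0.5 -3.6] j7 0.49
[-6.   5.5 78.9] turn 0
```

Call:
{"method": "carry_out", "body": {
  "plan": [
    [255, -3, 3, 15, 0],
    [255, -6, 5.5, 40, 0],
    [255, -6, 5.5, 62, 0],
    [255, -6, 5.5, 76, 0],
    [255, -6, 5.5, 79, 0],
    [255, -6, 5.5, 79, 0],
    [255, -6, 5.5, 79, 0],
    [255, -6, 5.5, 79, 0]
  ]
}}

```text
clock: 23.47
tool_pos: [626.8, -265.9, 46.4]
orientation: [[0.07, 0.998, 0.002], [0.998, -0.07, -0.001], [-0.001, 0.002, -1.0]]
ft_force: [-0.2, 0.8, -2.0]
finger_gap: 24.2
```

```bash
python3 g.py 625.8,-263.8,32.3
```

```text
t 23.47 p [ 626.8 -265.9   46.4] jaw -4.0 gap 24.2 F [-0.2  0.8 -2. ] j7 0.53
[ 2.  -1.2 14.1] turn 0
```

Call:
{"method": "carry_out", "body": {
  "plan": [
    [255, 2, -1, 6, 0],
    [255, 2, -1, 11, 0],
    [255, 2, -1, 14, 0],
    [255, 2, -1, 14, 0],
    [255, 2, -1, 14, 0],
    [150, 2, -1, 14, 0],
    [0, 2, -1, 14, 0],
    [0, 2, -1, 14, 0]
  ]
}}

```text
clock: 24.13
tool_pos: [625.3, -263.5, 31.1]
orientation: [[0.07, 0.998, 0.001], [0.998, -0.07, -0.0], [-0.0, 0.001, -1.0]]
ft_force: [0.1, 0.1, -0.0]
finger_gap: 58.6
```

Call:
{"method": "carry_out", "body": {
  "plan": [
    [0, 0, 0, 0, 0],
    [0, 0, 0, 0, 0],
    [0, 0, 0, 0, 0],
    [0, 0, 0, -15, 0],
    [0, 0, 0, -45, 0],
    [0, 0, 0, -80, 0],
    [0, 0, 0, -90, 0],
    [0, 0, 0, -90, 0]
  ]
}}

```text
clock: 24.8
tool_pos: [627.3, -264.7, 126.2]
orientation: [[0.07, 0.998, 0.007], [0.998, -0.07, -0.002], [-0.002, 0.007, -1.0]]
ft_force: [0.3, 0.6, 0.3]
finger_gap: 85.4
```

```bash
python3 g.py 472.7,-79.8,110
```

```text
t 24.8 p [ 627.3 -264.7  126.2] jaw -4.0 gap 85.4 F [0.3 0.6 0.3] j7 0.49
[ 173.7 -167.2   14.7] turn 0
```

Call:
{"method": "carry_out", "body": {
  "plan": [
    [0, 22, -21, 0, 0],
    [0, 47, -46, 0, 0],
    [0, 72, -70, 3, 0],
    [0, 97, -94, 7, 0],
    [0, 122, -118, 11, 0],
    [0, 147, -142, 14, 0],
    [0, 166, -160, 14, 0],
    [0, 174, -167, 14, 0]
  ]
}}

```text
clock: 25.47
tool_pos: [467.3, -75.1, 106.4]
orientation: [[0.067, 0.998, -0.003], [0.998, -0.067, 0.002], [0.002, -0.003, -1.0]]
ft_force: [0.3, 0.1, 0.6]
finger_gap: 85.2
```

Call:
{"method": "carry_out", "body": {
  "plan": [
    [0, 0, 0, 0, 0],
    [0, 0, 0, 0, 0],
    [0, 0, 0, 0, 0],
    [0, 0, 0, 0, 0]
  ]
}}

```text
clock: 25.8
tool_pos: [471.5, -79.4, 107.1]
orientation: [[0.071, 0.997, 0.001], [0.997, -0.071, -0.001], [-0.001, 0.001, -1.0]]
ft_force: [-0.5, -0.2, 0.2]
finger_gap: 85.8
```

```bash
python3 g.py 472.7,-79.8,35
```

```text
t 25.8 p [471.5 -79.4 107.1] jaw -4.1 gap 85.8 F [-0.5 -0.2  0.2] j7 0.21
[-0.3  1.1 72.1] turn 0
```

Call:
{"method": "carry_out", "body": {
  "plan": [
    [0, 0, 1, 15, 0],
    [0, 0, 1, 38, 0],
    [0, 0, 1, 60, 0],
    [0, 0, 1, 78, 0],
    [0, 0, 1, 89, 0],
    [0, 0, 1, 93.5, 0],
    [0, 0, 1, 93.5, 0],
    [0, 0, 1, 93.5, 0]
  ]
}}

```text
clock: 26.47
tool_pos: [472.0, -78.7, 13.8]
orientation: [[0.07, 0.998, 0.0], [0.998, -0.07, -0.0], [-0.0, 0.0, -1.0]]
ft_force: [0.3, 0.3, 0.3]
finger_gap: 85.3
```

Call:
{"method": "carry_out", "body": {
  "plan": [
    [200, 0, 0, 0, 0],
    [255, 0, 0, 0, 0],
    [255, 0, 0, 0, 0],
    [255, 0, 0, 0, 0],
    [255, 0, 0, 0, 0],
    [255, 0, 0, 0, 0],
    [255, 0, 0, 0, 0],
    [255, 0, 0, 0, 0]
  ]
}}

```text
clock: 27.13
tool_pos: [472.4, -78.2, 15.1]
orientation: [[0.07, 0.998, 0.002], [0.998, -0.07, 0.001], [0.001, 0.002, -1.0]]
ft_force: [-3.3, -0.2, 14.3]
finger_gap: 53.8
```

```bash
python3 g.py 472.7,-79.8,150 603.4,201.2,150
```

```text
t 27.13 p [472.4 -78.2  15.1] jaw -4.0 gap 53.8 F [-3.3 -0.2 14.3] j7 0.32
[  -1.4    0.7 -134.9] turn 0
[ 288.1  111.3 -134.5] turn 0
```

Call:
{"method": "carry_out", "body": {
  "plan": [
    [255, 0, 0, -8, 0],
    [255, 0, 0, -28, 0],
    [255, 0, 0, -55, 0],
    [255, 0, 0, -85, 0],
    [255, 0, 0, -112, 0],
    [255, 0, 0, -130, 0],
    [255, 0, 0, -134, 0],
    [255, 15, 6, -134, 0]
  ]
}}

```text
clock: 27.8
tool_pos: [478.3, -66.0, 149.2]
orientation: [[0.073, 0.997, 0.003], [0.997, -0.073, -0.0], [-0.0, 0.003, -1.0]]
ft_force: [0.4, 0.1, -1.5]
finger_gap: 53.1
```

```bash
python3 g.py 603.4,201.2,150
```

```text
t 27.8 p [478.3 -66.  149.2] jaw -4.2 gap 53.1 F [ 0.4  0.1 -1.5] j7 0.14
[275.6 105.2  -0.5] turn 0
```

Call:
{"method": "carry_out", "body": {
  "plan": [
    [255, 25, 10, 0, 0],
    [255, 55, 21, 0, 0],
    [255, 85, 32, 0, 0],
    [255, 115, 44, 0, 0],
    [255, 145, 55, 0, 0],
    [255, 175, 67, 0, 0],
    [255, 205, 78, 0, 0],
    [255, 232, 89, 0, 0]
  ]
}}

```text
clock: 28.47
tool_pos: [583.3, 163.8, 146.5]
orientation: [[0.069, 0.998, -0.001], [0.998, -0.069, -0.0], [-0.0, -0.001, -1.0]]
ft_force: [0.3, -0.6, -1.7]
finger_gap: 53.1
```

Call:
{"method": "carry_out", "body": {
  "plan": [
    [255, 15, 5, 0, 0],
    [255, 30, 11, 0, 0],
    [255, 38, 14, 0, 0],
    [255, 38, 14, 0, 0],
    [255, 38, 14, 0, 0],
    [255, 38, 14, 0, 0],
    [255, 38, 14, 0, 0]
  ]
}}

```text
clock: 29.05
tool_pos: [600.0, 196.9, 147.5]
orientation: [[0.072, 0.997, -0.0], [0.997, -0.072, -0.001], [-0.001, -0.0, -1.0]]
ft_force: [0.7, -0.4, -1.8]
finger_gap: 53.6
```

```bash
python3 g.py 603.4,201.2,35
python3 - <<'E'
from h import *
d=cams.snapshot('scene'); cv2.imwrite('pics/c.png',cv2.resize(d['frame'][50:350,130:510,::-1],None,fx=2,fy=2))
E
```

```text
t 29.05 p [600.  196.9 147.5] jaw -4.1 gap 53.6 F [ 0.7 -0.4 -1.8] j7 -0.27
[  4.6   3.2 112.5] turn 0
```

View pics/c.png

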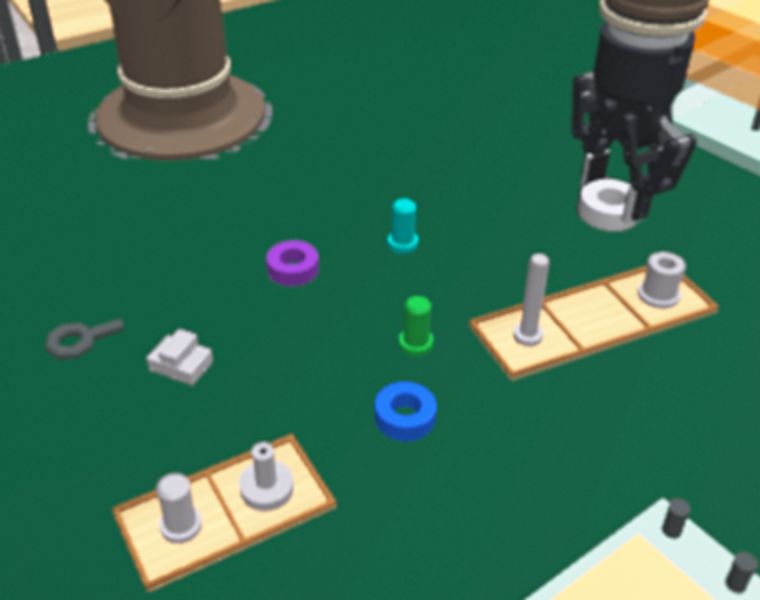

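All four placed parts stand in their bays: short pin (180,520), sprue bush (265,480), long pin (530,330), guide bush (662,285). The ring is held level at (610,205).

Call:
{"method": "carry_out", "body": {
  "plan": [
    [255, 4.6, 3.2, 15, 0],
    [255, 4.6, 3.2, 40, 0],
    [255, 4.6, 3.2, 65, 0],
    [255, 4.6, 3.2, 88, 0],
    [255, 4.6, 3.2, 100, 0],
    [255, 4.6, 3.2, 103, 0],
    [255, 4.6, 3.2, 103, 0],
    [255, 4.6, 3.2, 103, 0]
  ]
}}

```text
clock: 29.77
tool_pos: [604.5, 202.9, 45.3]
orientation: [[0.07, 0.998, 0.001], [0.998, -0.07, 0.0], [0.0, 0.001, -1.0]]
ft_force: [-0.4, 0.0, -0.4]
finger_gap: 53.5
```

```bash
python3 g.py 603.4,201.2,17.8
```

```text
t 29.77 p [604.5 202.9  45.3] jaw -4.0 gap 53.5 F [-0.4  0.  -0.4] j7 -0.23
[-1.7 -1.  27.5] turn 0
```

Call:
{"method": "carry_out", "body": {
  "plan": [
    [255, -1.7, -1, 8, 0],
    [255, -1.7, -1, 16, 0],
    [255, -1.7, -1, 23, 0],
    [255, -1.7, -1, 26.5, 0],
    [255, -1.7, -1, 27, 0],
    [255, -1.7, -1, 27, 0],
    [255, -1.7, -1, 27, 0]
  ]
}}

```text
clock: 30.35
tool_pos: [602.2, 201.2, 18.3]
orientation: [[0.07, 0.998, -0.001], [0.998, -0.07, 0.0], [0.0, -0.001, -1.0]]
ft_force: [-4.3, -1.1, 9.3]
finger_gap: 53.3
```

Call:
{"method": "carry_out", "body": {
  "plan": [
    [100, 0, 0, 0, 0],
    [0, 0, 0, 0, 0],
    [0, 0, 0, 0, 0],
    [0, 0, 0, 0, 0],
    [0, 0, 0, 0, 0],
    [0, 0, 0, -10, 0],
    [0, 0, 0, -30, 0],
    [0, 0, 0, -60, 0]
  ]
}}

```text
clock: 31.02
tool_pos: [600.9, 200.6, 76.3]
orientation: [[0.07, 0.998, -0.004], [0.998, -0.07, -0.002], [-0.002, -0.004, -1.0]]
ft_force: [0.3, 1.7, 0.2]
finger_gap: 85.0
```

Call:
{"method": "carry_out", "body": {
  "plan": [
    [0, 0, 0, -40, 0],
    [0, 0, 0, -80, 0],
    [0, 0, 0, -115, 0],
    [0, 5, -35, -120, 0],
    [0, 10, -70, -120, 0],
    [0, 15, -105, -120, 0],
    [0, 15, -135, -120, 0],
    [0, 15, -150, -120, 0]
  ]
}}

```text
clock: 31.68
tool_pos: [450.4, 227.2, 198.0]
orientation: [[0.068, 0.998, -0.002], [0.998, -0.068, 0.001], [0.001, -0.002, -1.0]]
ft_force: [-0.1, -0.1, -0.5]
finger_gap: 85.5
```

Call:
{"method": "carry_out", "body": {
  "plan": [
    [0, 0, -20, 0, 0],
    [0, 0, -50, 0, 0],
    [0, 0, -50, 0, 0],
    [0, 0, -50, 0, 0],
    [0, 0, -50, 0, 0]
  ]
}}

```text
clock: 32.1
tool_pos: [404.8, 230.3, 198.3]
orientation: [[0.07, 0.998, 0.001], [0.998, -0.07, 0.001], [0.001, 0.001, -1.0]]
ft_force: [-0.3, -0.2, 0.2]
finger_gap: 85.2
```

```bash
cat > c.py <<'E'
from h import *
ds=[cams.snapshot(n) for n in('top','scene')]
cv2.imwrite('pics/e.png',np.vstack([ds[0]['frame'][110:280,140:460,::-1].repeat(2,0).repeat(2,1)[:, :640]]))
cv2.imwrite('pics/f.png',cv2.resize(ds[1]['frame'][50:350,130:510,::-1],None,fx=2,fy=2))
for n,tr,y in (('guide_bush',(603.4,201.2,-.127),80),('locating_ring',(603.4,201.2,-.127),0),('long_pin',(603.4,201.2,-.127),-80),('sprue_bush',(627,-223.8,-.031),40),('short_pin',(627,-223.8,-.031),-40)):
    s,c=np.sin(tr[2]),np.cos(tr[2])
    for D in ds:
        try:
            x,r,a=fit([D],n,np.array([tr[0]-s*y,tr[1]+c*y]),3); d=x-tr[:2]; print(n,'tray xy',round(c*d[0]+s*d[1],1),round(-s*d[0]+c*d[1],1),a)
        except Exception as e: print(n,e)
E
python3 g.py; python3 c.py
```

```text
t 32.1 p [404.8 230.3 198.3] jaw -4.0 gap 85.2 F [-0.3 -0.2  0.2] j7 -0.6
guide_bush tray xy 0.9 79.4 [(277, 299)]
guide_bush tray xy -1.3 81.3 [(495, 537)]
locating_ring tray xy -1.0 -1.1 [(400, 421)]
locating_ring tray xy -2.1 -0.7 [(561, 614)]
long_pin tray xy -1.1 -78.4 [(162, 178)]
long_pin tray xy -2.6 -76.9 [(477, 507)]
sprue_bush tray xy 0.2 38.3 [(258, 265)]
sprue_bush tray xy -0.4 38.3 [(638, 688)]
short_pin tray xy -0.4 -38.1 [(183, 200)]
short_pin tray xy 0.1 -38.8 [(575, 643)]
```

View pics/f.png

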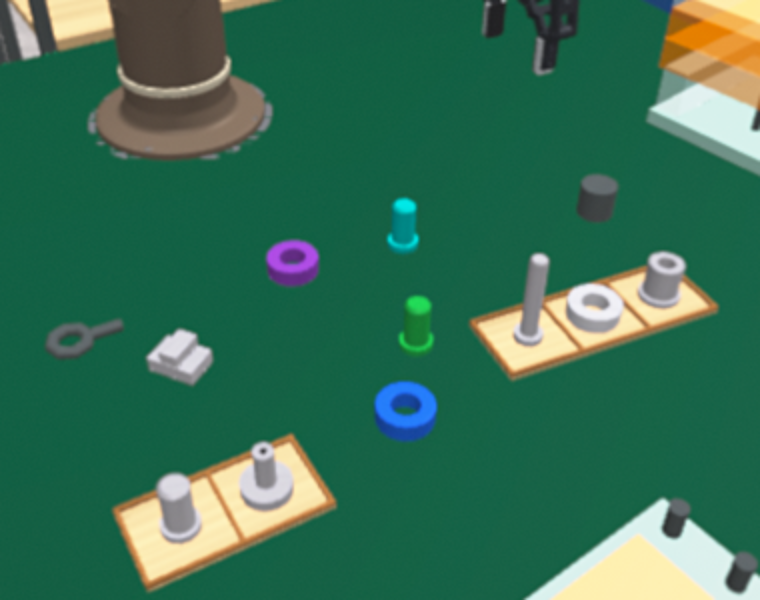

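View pics/e.png

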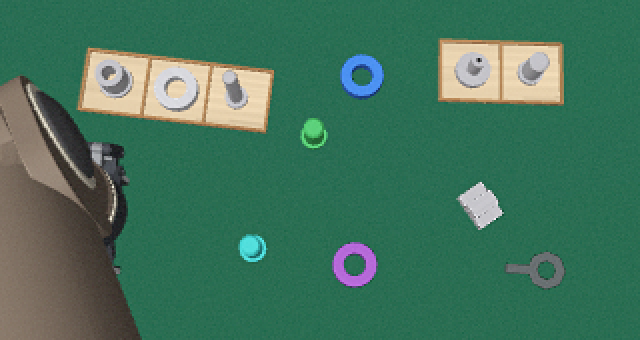

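Both views show all five parts upright and centred in their bays, at most about 3 mm off. The ring lies flat at scene crop (595,305). The pillar (598,198), block (180,357) and eyebolt (85,337) are where they were, and the gripper is clear.

```bash
python3 -c "
from plant import job
print(job.close_job())"
```

```text
the job is handed in; nothing more can be done
None
```

Both kits are made up and the job is handed in at about 32 s of the 128 s allowed; the hand-in reports no verdict.

- **Long tray:** the guide bush, locating ring and long pin are in the three bays.
- **Short tray:** the sprue bush and short pin are in the two bays.
- **Position:** fitted separately in the two cameras, every part was within about 3 mm of its bay centre, against the 15 mm allowed. The two cameras differed by up to about 2 mm.
- **Upright and resting:** I judged this by eye in the last pictures: all parts stand upright, the ring lies flat, and the gripper was open and clear. I did not measure tilt or underside height.
- **Other parts:** the pillar, interlock block and eyebolt look unmoved. The arm hid the pillar in the last top view, so it was checked in the scene view only.
- **Checks that went wrong:** the first approach stopped about 28 mm short because the moves were speed-limited; it touched nothing and I corrected it. The scene camera merged the long pin with the eyebolt at the start, so I used the top camera alone to find that pin.

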